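# Click the kiln controller's program wheel round and start the firing

## Robot

A 7-joint arm with a two-finger parallel gripper is mounted at the origin on the work surface. World frame = base frame: x ahead of the robot, y to its left, z up, the work surface at z = 0. Lengths are in m, angles in rad, forces in N, time in s.
With the tool pointing down it reaches from about 0.4 to 0.875 m from the base axis. Payload 19.3 kg.
Tool frame: the origin (TCP) lies midway between the tips of the shut fingers; the grasp point (between the pads) lies 19 mm behind it; x points along the fingers, y is the direction in which the jaws open and shut, and the axes are right-handed (so a half turn about x gives the same grasp; the last joint's range is limited). The gripper opens to 85 mm and grips with 20 to 120 N. Pads are 22 mm wide; open, the fingers measure 114 mm over their backs; the gripper's body (76 mm by 85 mm) begins 54 mm behind the grasp point. The pads swing forward as they close: fully open they stand 13 mm farther back than shut.
Start: joints at [-1.249, 0.521, -0.036, 1.599, 0.021, 1.021, -0.113], TCP at [0.239, 0.578, 0.231] pointing down, gripper open.
Joint ranges: [-2.91, 2.91], [-0.3, 2.13], [-1.5, 1.42], [0.17, 2.43], [-1.26, 4.41], [0.16, 1.93], [-2.52, 2.52]. Speed limits (rad/s): [1.89, 1.89, 2.39, 2.39, 3.01, 3.01, 3.01].

## Interface

Orientations are given as [roll, pitch, yaw] about the fixed x, y, z axes, in that order (R = Rz(yaw) Ry(pitch) Rx(roll)).
In Python, from workcell import telemetry, vision, workorder gives the robot as it stands. The module is installed in compiled form; this text tells all that it offers.
- The arm moves only by the tool play_rows, never from a script. Its argument "deltas" is a list of rows, each a list of 7 numbers: the shift along the world's x, y, z in mm, then the turn, a rotation vector about the world's x, y, z in degrees, then the finger opening in mm, from 0 to 85.4. In form: [[x, y, z, wx, wy, wz, jaw], ...]. A call has 1 to 8 rows; each row shifts and turns the commanded pose from where the row before left it; what a row does not reach is not made up. A row lasts 1/8 s, in which the tool goes at most 62.5 mm and 10.7 degrees, less where a joint would pass 70% of its speed; a pose out of reach is approached as far as the arm can. A call with a gripper value outside its range is refused whole. The fingers move at their own pace and stop on an object; "grip_force" is the grip in N (left out, the last holds). Time passes only in rows, so rows that do not move let the fingers close. It gives the time, the measured TCP pose, the force and the opening at its end, in the units of the state.
- telemetry.observe(): the state, without advancing time (a new reading comes with each control period).
- vision.grab_frame(name): name is "scene" or "top" or "wrist"; returns the picture (480x640x3 uint8, red, green, blue); there is no depth.
- vision.camera_info(name): a dict with "mtx" (3x3 intrinsics, pixels), "rvec" (rotation vector, rad) and "tvec" (3), from world to camera coordinates, as OpenCV has them. Camera axes: x right, y down, z forward; pixel columns grow to the right and rows downward; lengths in m; the calibration is good to about 2 mm. A picture is of the moment at which its call begins: read the wrist's pose just before it. camera_info takes no time and is no camera call; for the wrist camera it gives the pose at the moment of the call.
- workorder.job_done(): hands the job in, once; it reports no verdict.
The state is a dict: "clock": time; "qpos": joint angles; "qd": joint speeds; "joint_efforts": joint torques, N m; "position": TCP position; "tool_rot": TCP orientation; "force": force on the tool from outside, world axes, zero at the start; "moment": the same for the moment, N m; "grip_width": finger opening in m.
Only numpy, scipy, OpenCV 4.12 (cv2) and the standard library are available. Lean on these libraries where they do the work, as an engineer would, in place of code of your own. Each camera call takes 0.05 s, during which the arm holds its last target. There are 200 camera calls.

## Task

On the blue kiln controller, advance the flat click wheel counterclockwise (seen from above) by flicking the ribs at its edge with a fingertip, until the red rib rests at the brass pointer; then press the green start button fully down and let it come back up. Start the firing only once the wheel is set, push gently without pinching any rib, and leave the pottery and tools around it where they are.

Things in the scene. Friction and masses are not known exactly. Their poses are not given: they have to be found in the camera images.
- controller: Kiln controller fixed to the bench: blue box, cream top, 200 x 266 mm, top face 50 mm above the bench. Origin: centre of its underside; x points away from the robot at yaw 0, y left, z up. Wheel axis at local x 0, y +50 mm; start button at x 0, y -85 mm; brass pointer at the far (+x) side of the wheel.
- wheel (a joint): Click wheel angle, rad, growing counterclockwise seen from above; 0: red rib at the brass pointer (controller's +x side of the axis). Rests at multiples of pi/4 and springs to the nearest when let go, so a rib pushed past half a click goes on to the next. Starts 2 to 4 clicks short (-pi/2 to -pi). Stops at -3.9 and +2.3. A click takes about 1 N sideways on a rib.
- wheel_centre (a point): On the click wheel's upright axis, at the top of its grey disc (61 mm above the bench, 104 mm across). Round its edge stand eight upright ribs 45 degrees apart, one red, seven black, each 7 mm thick, 46 to 66 mm from the axis, tops 84 mm above the bench. Clear room between ribs: 36 mm at 56 mm from the axis.
- red_rib (a point): Centre of the top of the red rib, 56 mm from the wheel's axis, 84 mm above the bench; it turns with the wheel.
- pointer_tip (a point): Tip of the fixed brass pointer on the controller's top, 68 mm from the wheel's axis, 57 mm above the bench; the pointer is a brass cone, 28 mm long, on a black patch.
- start_top (a point): Centre of the top of the green start button, 30 mm across, in a round black housing on the controller's top; pressed straight down.
- start (a joint): Travel of the start button in m: 0 up, 0.006 fully down; springs back when let go. Fully down takes about 5 N.
- mug: blue ceramic mug, 80 mm across, 90 mm tall; stands to the right of the kiln controller; stays where it is. Origin at the centre of its underside.
- glaze_jar: green glass glaze jar with white cap, 60 mm across, 75 mm tall; stands to the left of the controller; stays where it is. Origin at the centre of its underside.
- brush: glaze brush, 180 mm long, lying beyond the controller; stays where it is. Origin at the centre of its underside.
- test_tile: terracotta test tile, 50 x 70 x 9 mm, lying on the robot's side of the controller; stays where it is. Origin at the centre of its underside.
- bowl: terracotta bowl, 140 mm across, 60 mm tall; stays where it is. Origin at the centre of its underside.
- amber_jar: amber glass jar with black cap, 70 mm across, 90 mm tall; stays where it is. Origin at the centre of its underside.
- spatula: wooden spatula, 200 mm long; stays where it is. Origin at the centre of its underside.
- cone_pot: white ceramic pot, 90 mm across, 120 mm tall; stays where it is. Origin at the centre of its underside.

How it is judged:
On the way, in this order (a step that is already met when the one before it is completed fails the run):
1. the red rib rests at the pointer (value of joint wheel between -0.15 and 0.15 rad and velocity of joint wheel between -0.2 and 0.2 rad/s), for 0.2 s.
2. the start button is fully pressed with the red rib at the pointer (value of joint wheel between -0.15 and 0.15 rad and value of joint start above 0.0045 m), for 0.05 s.
At the end, for the whole second after the job is handed in: The red rib rests at the brass pointer (wheel within 0.15 rad of 0, at rest), the start button has been pressed at least 4.5 mm after that and is up again (under 2 mm), and every loose thing is within 25 mm of where it stood (value of joint wheel between -0.15 and 0.15 rad and velocity of joint wheel between -0.1 and 0.1 rad/s and value of joint start below 0.002 m and distance of each of mug, glaze_jar, brush, test_tile, bowl, amber_jar, spatula, cone_pot from where it was at the start of the episode below 0.025 m); the robot touches nothing.
It fails at once if the start button is pressed while the red rib is not at the pointer (value of joint start above 0.003 m and not (value of joint wheel between -0.15 and 0.15 rad)).
It fails at once if a rib is pinched or the wheel is forced (more than 25 N from the fingers) (contact force between the fingers and wheel above 25 N).
It fails at once if a loose thing is lifted or pushed more than 25 mm away (distance of any of mug, glaze_jar, brush, test_tile, bowl, amber_jar, spatula, cone_pot from where it was at the start of the episode above 0.025 m).
It also fails if it takes over 56 s, if anything falls off the work surface, if the arm or the gripper's body presses on something with over 40 N, if the wrist force passes 120 N, or if a joint passes its speed limit or range.

## Working session

There is one attempt and no reset: what is moved stays moved. The work goes in short steps, Python scripts to look and compute and a tool call to move; the robot and the scene stay as the last step left them, time stands still between calls to the robot, and variables do not carry over. Pictures are saved under pics/ and viewed, about 8 in all and at most 12, crops included, and the job is handed in when it is done.

Besides the shell and the picture viewer there is one more tool, called after "Request:" by a JSON object that holds its "fn" and its "kwargs", one argument or row to a line. play_rows: Moves the arm, as the interface text tells. Its arguments: {"type":"object","properties":{"deltas":{"type":"array","items":{"type":"array","items":{"type":"number"}}},"grip_force":{"type":"number"}},"required":["deltas"]}

```bash
mkdir -p pics
cat > h.py <<'E'
import numpy as np, cv2
from workcell import telemetry, vision, workorder
def cam(n):
    c=vision.camera_info(n); K=np.array(c["mtx"],float); R=cv2.Rodrigues(np.array(c["rvec"],float))[0]; return K,R,np.array(c["tvec"],float).ravel()
def ray(n,u,v,z,c=None):
    K,R,t=c or cam(n); d=R.T@np.linalg.inv(K)@[u,v,1]; o=-R.T@t; return o+d*(z-o[2])/d[2]
def px(n,p,c=None):
    K,R,t=c or cam(n); q=K@(R@np.array(p)+t); return q[:2]/q[2]
def snap(n,f):
    c=cam(n); im=cv2.cvtColor(vision.grab_frame(n),cv2.COLOR_RGB2BGR); cv2.imwrite(f,im); return im,c
E
python3 - <<'E'
from h import *
s=telemetry.observe();print(s)
for n in("top","scene"):
    im,c=snap(n,f"pics/{n}0.png"); print(n,-c[1].T@c[2])
E
```

```text
{'clock': 0.0, 'qpos': array([-1.24920055,  0.52200151, -0.03632635,  1.600034  ,  0.02118376,
        1.02112206, -0.11278965]), 'qd': array([-0.0002908 , -0.00150646, -0.00023419,  0.00174147,  0.00164271,
       -0.0010501 , -0.00025761]), 'joint_efforts': array([ 1.21269454e-04, -9.27066922e+01,  1.97986789e+00, -3.69946146e+01,
        1.77979062e-02,  7.83063238e-03,  7.63193430e-05]), 'position': array([0.2385502 , 0.57729284, 0.23072423]), 'tool_rot': array([-1.508909  ,  1.56961582, -1.90071332]), 'force': array([ 0.61912024, -0.25355409,  0.81220201]), 'moment': array([0.00085854, 0.00572118, 0.04157121]), 'grip_width': 0.08547413744479702}
top [ 0.39326463 -0.01208132  1.39649689]
scene [ 1.19482402 -0.36925442  1.01871659]
```

View pics/top0.png

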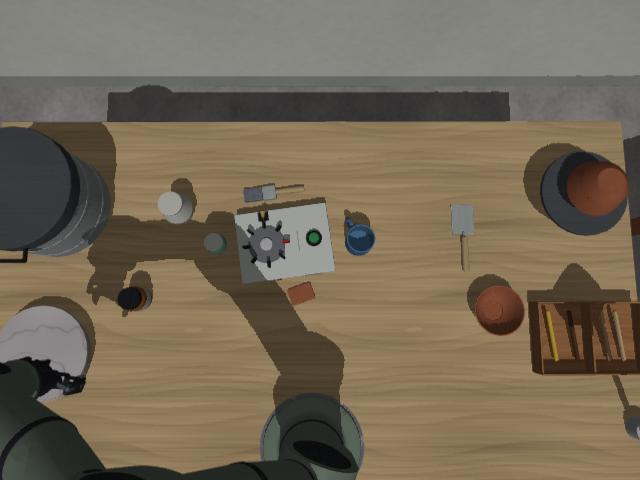

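View pics/scene0.png

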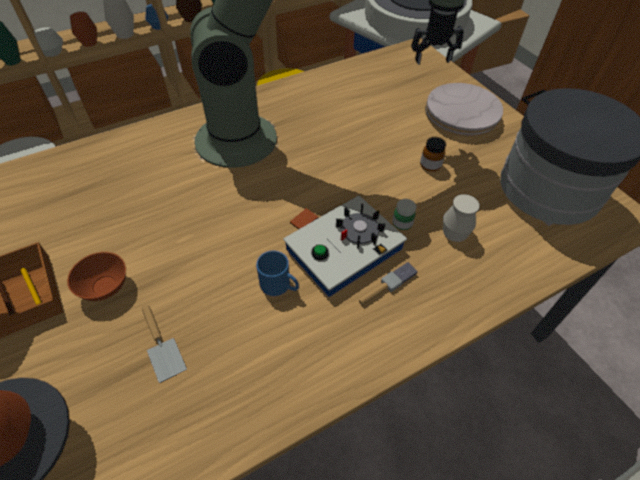

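The top view shows the controller around (285,242). The green button is at (314,238), the wheel hub at about (266,244), the red rib at (286,241) and the pointer near (263,216). The red rib looks about 2 clicks short. Next I'll measure these.

Run:
```python
from h import *
C={}
for n,box in(("top",(225,190,345,295)),("scene",(275,190,415,300))):
    im=cv2.imread(f"pics/{n}0.png"); c=cam(n); hsv=cv2.cvtColor(im,cv2.COLOR_BGR2HSV)
    x0,y0,x1,y1=box; m0=np.zeros(im.shape[:2],np.uint8); m0[y0:y1,x0:x1]=255
    for nm,lo,hi,z in(("green",(50,120,50),(75,255,255),.06),("red",(0,170,90),(4,255,255),.084),("red2",(174,150,90),(180,255,255),.084),("brass",(12,140,60),(28,255,255),.055)):
        m=cv2.inRange(hsv,lo,hi)&m0
        k,l,st,ce=cv2.connectedComponentsWithStats(m)
        for i in range(1,k):
            if st[i,4]>5: print(n,nm,st[i,4],ce[i].round(1),ray(n,*ce[i],z,c).round(4))
    m=cv2.inRange(hsv,(0,0,130),(180,70,255))&m0
    cs=max(cv2.findContours(m,cv2.RETR_EXTERNAL,cv2.CHAIN_APPROX_NONE)[0],key=cv2.contourArea)
    h=cv2.convexHull(cs); b=cv2.approxPolyDP(h,5,True)[:,0]
    P=np.array([ray(n,*q,.05,c) for q in b]); print(n,b.tolist(),P.round(4).tolist(),[np.linalg.norm(P[i]-P[i-1]).round(4) for i in range(len(P))],P.mean(0).round(4))
im=cv2.imread("pics/top0.png")[190:290,225:345]; cv2.imwrite("pics/c.png",cv2.resize(im,None,fx=6,fy=6,interpolation=cv2.INTER_CUBIC))
```

```text
top green 89 [313.4 237.3] [ 0.5802 -0.0063  0.06  ]
top red 18 [285.5 241. ] [0.5668 0.0713 0.084 ]
top brass 25 [262.5 214.3] [0.6478 0.1393 0.055 ]
top [[324, 203], [334, 270], [267, 279], [255, 262], [268, 211]] [[0.6814, -0.0368, 0.05], [0.4883, -0.0642, 0.05], [0.4633, 0.1249, 0.05], [0.5115, 0.1594, 0.05], [0.6583, 0.1242, 0.05]] [np.float64(0.1626), np.float64(0.1951), np.float64(0.1907), np.float64(0.0592), np.float64(0.151)] [0.5606 0.0615 0.05  ]
scene green 41 [398.9 216. ] [0.581  0.2411 0.06  ]
scene green 89 [319.5 249.4] [ 0.5757 -0.0058  0.06  ]
scene red 6 [344.5 231.2] [0.5709 0.0711 0.084 ]
scene brass 6 [306.8 207.7] [0.4288 0.0365 0.055 ]
scene brass 6 [328.  209.2] [0.462  0.0855 0.055 ]
scene brass 11 [314.1 213.1] [0.4561 0.0445 0.055 ]
scene brass 11 [291.8 219.6] [ 0.4476 -0.0203  0.055 ]
scene brass 32 [381.3 248.5] [0.6475 0.1387 0.055 ]
scene [[342, 206], [378, 256], [328, 288], [283, 238]] [[0.4668, 0.1283, 0.05], [0.6608, 0.1202, 0.05], [0.6823, -0.0418, 0.05], [0.4894, -0.0684, 0.05]] [np.float64(0.198), np.float64(0.1941), np.float64(0.1634), np.float64(0.1947)] [0.5748 0.0346 0.05  ]
```

View pics/c.png

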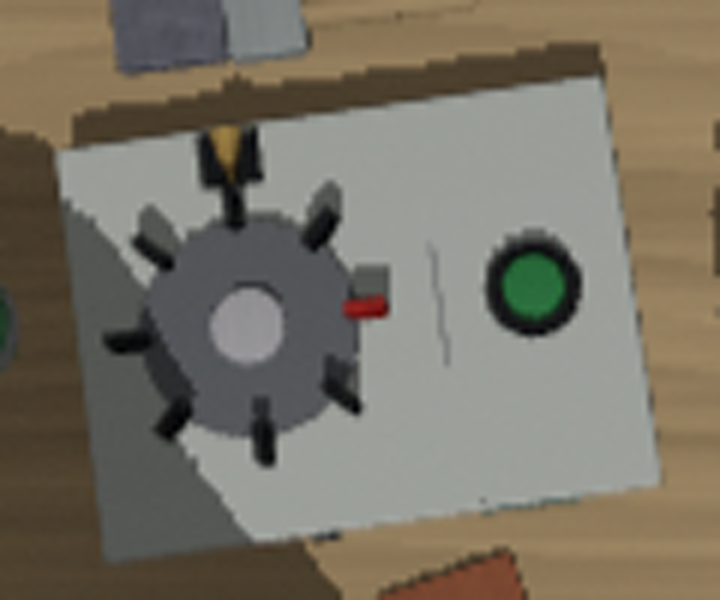

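```bash
cat >> h.py <<'E'
from scipy.spatial.transform import Rotation as Ro
W=np.array([.561,.127]); YAW=8
def st():
    s=telemetry.observe(); R=Ro.from_euler('xyz',s['tool_rot']).as_matrix()
    print('t',round(s['clock'],2),'p',(s['position']*1000).round(1),'xax',R[:,0].round(3),'jawdeg',np.degrees(np.arctan2(R[1,1],R[0,1])).round(1),'q7',s['qpos'][6].round(2),'F',s['force'].round(1),'w',round(s['grip_width'],4)); return s
E
python3 - <<'E'
from h import *
st()
for a in (-112.5,-67.5,-22.5):
    t=np.radians(a+YAW); print(a, a+YAW, (1000*(W+.066*np.array([np.cos(t),np.sin(t)]))).round(1))
E
```

```text
t 0.1 p [238.6 577.4 230.8] xax [-0.    -0.001 -1.   ] jawdeg 67.6 q7 -0.11 F [0.9 0.1 0.5] w 0.0854
-112.5 -104.5 [544.5  63.1]
-67.5 -59.5 [594.5  70.1]
-22.5 -14.5 [624.9 110.5]
```

Request:
{"fn": "play_rows", "kwargs": {
  "deltas": [
    [16.6, -30.2, 0, 0, 0, -2.3, 0],
    [16.6, -30.2, 0, 0, 0, -2.3, 0],
    [16.6, -30.2, 0, 0, 0, -2.3, 0],
    [16.6, -30.2, 0, 0, 0, -2.3, 0],
    [16.6, -30.2, 0, 0, 0, -2.3, 0],
    [16.6, -30.2, 0, 0, 0, -2.3, 0],
    [16.6, -30.2, 0, 0, 0, -2.3, 0],
    [16.6, -30.2, 0, 0, 0, -2.3, 0]
  ]
}}

```text
clock: 1.1
position: [0.3718, 0.3349, 0.2312]
tool_rot: [-1.555, 1.57, -2.269]
force: [-0.1, 0.3, -0.7]
grip_width: -0.0002
```

Request:
{"fn": "play_rows", "kwargs": {
  "deltas": [
    [16.6, -30.2, 0, 0, 0, -2.3, 0],
    [16.6, -30.2, 0, 0, 0, -2.3, 0],
    [16.6, -30.2, 0, 0, 0, -2.3, 0],
    [16.6, -30.2, 0, 0, 0, -2.3, 0],
    [16.6, -30.2, 0, 0, 0, -2.3, 0],
    [16.6, -30.2, 0, 0, 0, -2.3, 0],
    [16.6, -30.2, 0, 0, 0, -2.3, 0],
    [16.6, -30.2, 0, 0, 0, -2.3, 0]
  ]
}}

```text
clock: 2.1
position: [0.5046, 0.0934, 0.2312]
tool_rot: [-1.857, 1.57, -2.893]
force: [0.1, -0.3, 0.5]
grip_width: 0.0002
```

Request:
{"fn": "play_rows", "kwargs": {
  "deltas": [
    [0, 0, -40, 0, 0, 0, 0],
    [0, 0, -40, 0, 0, 0, 0],
    [0, 0, -35, 0, 0, 0, 0],
    [0, 0, 0, 0, 0, 0, 0],
    [0, 0, 0, 0, 0, 0, 0]
  ]
}}

```text
clock: 2.72
position: [0.5048, 0.0944, 0.1174]
tool_rot: [1.18, 1.57, 0.146]
force: [0.1, 0.6, 0.1]
grip_width: 0.0
```

Run:
```python
from h import *
s=st(); im,c=snap("wrist","pics/w1.png"); p=s['position']
for q in ([*W,.061],[*W,.084],p,[p[0],p[1],.072]): print(px("wrist",q,c).round(0))
im,c=snap("top","pics/t1.png")
```

```text
t 2.73 p [504.8  94.4 117.4] xax [ 0.001  0.    -1.   ] jawdeg 30.7 q7 0.4 F [0.1 0.6 0.1] w 0.0
[425. 261.]
[438. 275.]
[318. 299.]
[318. 266.]
```

View pics/w1.png

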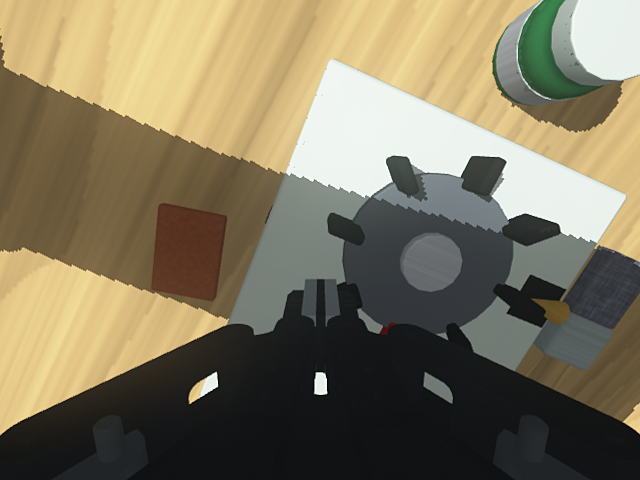

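The wrist view shows the hub at (431,262), which agrees with the prediction. The shut tips at (318,275) hang midway between two black ribs, (347,232) and (350,295). I'll go 5 mm further in, descend and check.

Request:
{"fn": "play_rows", "kwargs": {
  "deltas": [
    [3.6, 1.6, -15, 0, 0, 0, 0],
    [0, 0, -16, 0, 0, 0, 0],
    [0, 0, -15, 0, 0, 0, 0],
    [0, 0, 0, 0, 0, 0, 0],
    [0, 0, 0, 0, 0, 0, 0]
  ]
}}

```text
clock: 3.45
position: [0.5079, 0.096, 0.0703]
tool_rot: [-1.539, 1.571, -2.573]
force: [0.3, -0.2, 0.8]
grip_width: 0.0001
```

Run:
```python
from h import *
s=st(); im,c=snap("wrist","pics/w2.png")
a=np.radians(np.arange(-149.5,-59,6)); P=1000*(W+.061*np.c_[np.cos(a),np.sin(a)]); print(np.diff(P,axis=0).round(1).tolist())
```

```text
t 3.45 p [507.9  96.   70.3] xax [-0. -0. -1.] jawdeg 30.7 q7 0.42 F [ 0.3 -0.2  0.8] w 0.0001
[[3.5, -5.3], [4.1, -4.9], [4.6, -4.5], [5.0, -4.0], [5.4, -3.4], [5.7, -2.8], [6.0, -2.2], [6.2, -1.6], [6.3, -0.9], [6.4, -0.3], [6.4, 0.4], [6.3, 1.1], [6.2, 1.7], [5.9, 2.3], [5.7, 2.9]]
```

View pics/w2.png

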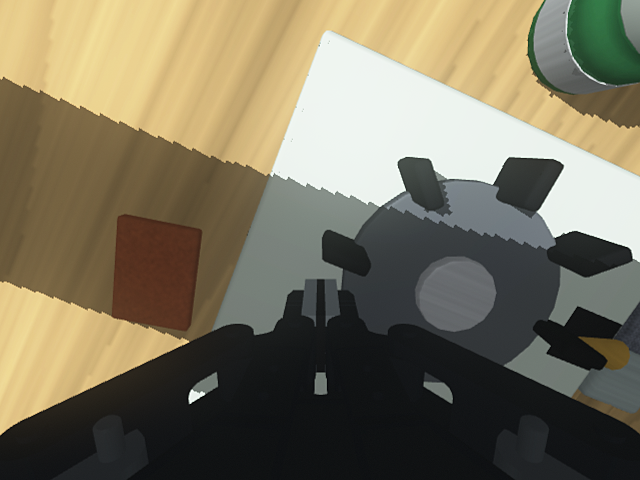

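The tip is in the gap behind a black rib (345,252) and feels no contact force. Now I'll sweep counterclockwise.

Request:
{"fn": "play_rows", "kwargs": {
  "deltas": [
    [3.5, -5.3, 0, 0, 0, 6, 0],
    [4.1, -4.9, 0, 0, 0, 6, 0],
    [4.6, -4.5, 0, 0, 0, 6, 0],
    [5.0, -4.0, 0, 0, 0, 6, 0],
    [5.4, -3.4, 0, 0, 0, 6, 0],
    [5.7, -2.8, 0, 0, 0, 6, 0],
    [6.0, -2.2, 0, 0, 0, 6, 0],
    [3.1, -0.7, 0, 0, 0, 3, 0]
  ]
}}

```text
clock: 4.5
position: [0.5459, 0.0679, 0.0709]
tool_rot: [0.23, 1.57, -0.016]
force: [0.7, 0.2, 0.6]
grip_width: -0.0
```

Request:
{"fn": "play_rows", "kwargs": {
  "deltas": [
    [0, 0, 0, 0, 0, 0, 0],
    [0, 0, 0, 0, 0, 0, 0]
  ]
}}

```text
clock: 4.75
position: [0.5452, 0.0683, 0.0705]
tool_rot: [0.155, 1.571, -0.095]
force: [-0.2, -0.4, 0.5]
grip_width: -0.0003
```

Run:
```python
from h import *
st(); im,c=snap("wrist","pics/w3.png")
```

```text
t 4.75 p [545.2  68.3  70.5] xax [ 0. -0. -1.] jawdeg 75.7 q7 1.06 F [-0.2 -0.4  0.5] w -0.0003
```

View pics/w3.png

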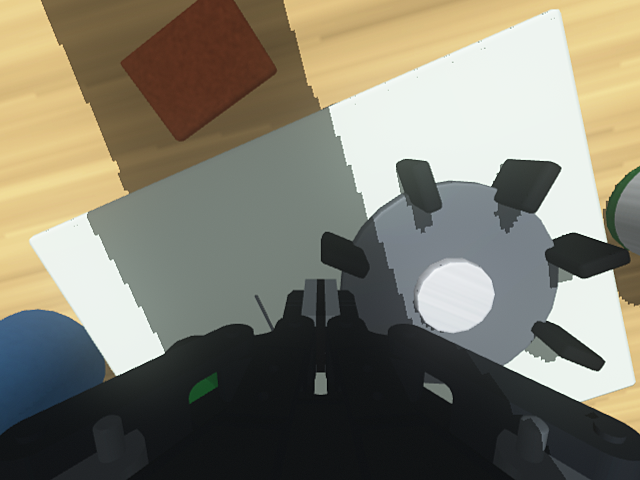

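The rib pattern sits the same way relative to the tool, which turned 45°, so one click is done. Now the second click, then lift straight up.

Request:
{"fn": "play_rows", "kwargs": {
  "deltas": [
    [3.1, -0.7, 0, 0, 0, 3, 0],
    [6.3, -0.9, 0, 0, 0, 6, 0],
    [6.4, -0.3, 0, 0, 0, 6, 0],
    [6.4, 0.4, 0, 0, 0, 6, 0],
    [6.3, 1.1, 0, 0, 0, 6, 0],
    [6.2, 1.7, 0, 0, 0, 6, 0],
    [5.9, 2.3, 0, 0, 0, 6, 0],
    [5.7, 2.9, 0, 0, 0, 6, 0]
  ]
}}

```text
clock: 5.8
position: [0.5916, 0.0748, 0.0703]
tool_rot: [-2.465, 1.571, -1.925]
force: [0.5, -0.0, 0.3]
grip_width: -0.0
```

Request:
{"fn": "play_rows", "kwargs": {
  "deltas": [
    [0, 0, 0, 0, 0, 0, 0],
    [0, 0, 0, 0, 0, 0, 0],
    [0, 0, 15, 0, 0, 0, 0],
    [0, 0, 20, 0, 0, 0, 0],
    [0, 0, 25, 0, 0, 0, 0],
    [0, -25, 40, 0, 0, 0, 0],
    [0, -50, 10, 0, 0, 0, 0],
    [0, 0, 0, 0, 0, 0, 0]
  ]
}}

```text
clock: 6.8
position: [0.5919, -0.0046, 0.1823]
tool_rot: [-1.208, 1.568, -0.677]
force: [0.3, 1.1, -1.5]
grip_width: -0.0003
```

Run:
```python
from h import *
st(); im,c=snap("scene","pics/s4.png"); cv2.imwrite("pics/s4c.png",cv2.resize(im[180:310,265:425],None,fx=4,fy=4,interpolation=cv2.INTER_CUBIC))
snap("top","pics/t4.png")
hsv=cv2.cvtColor(im,cv2.COLOR_BGR2HSV)
m=cv2.inRange(hsv,(0,170,90),(4,255,255))[190:300,275:415]; k,l,s,ce=cv2.connectedComponentsWithStats(m)
for i in range(1,k):
    p=ray("scene",*(ce[i]+[275,190]),.084,c); print(s[i,4],p.round(4),np.linalg.norm(p[:2]-W).round(4),np.degrees(np.arctan2(*(p[:2]-W)[::-1])).round(1)-YAW)
```

```text
t 6.8 p [591.9  -4.6 182.3] xax [ 0.002 -0.002 -1.   ] jawdeg 120.4 q7 1.85 F [ 0.3  1.1 -1.5] w -0.0003
10 [0.6192 0.1312 0.084 ] 0.0584 -3.8
```

View pics/s4c.png

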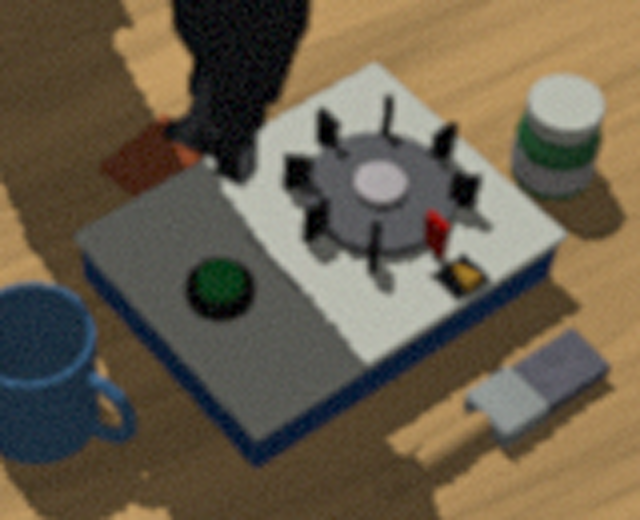

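The scene view shows the red rib (435,232 in the crop) at the brass pointer (465,275), measuring about -4°, which is within the measuring error of 0. Everything else is in its place. Next is the button.

Request:
{"fn": "play_rows", "kwargs": {
  "deltas": [
    [-12.4, -1.9, -30, 0, 0, 0, 0],
    [0, 0, -40, 0, 0, 0, 0],
    [0, 0, -32, 0, 0, 0, 0],
    [0, 0, 0, 0, 0, 0, 0],
    [0, 0, 0, 0, 0, 0, 0]
  ]
}}

```text
clock: 7.52
position: [0.5797, -0.0014, 0.0795]
tool_rot: [-0.273, 1.57, 0.264]
force: [-0.1, 0.5, -0.0]
grip_width: 0.0
```

Run:
```python
from h import *
st(); im,c=snap("wrist","pics/w5.png"); print(px("wrist",[.5795,-.0065,.066],c))
```

```text
t 7.53 p [579.7  -1.4  79.5] xax [ 0.001  0.    -1.   ] jawdeg 120.8 q7 1.8 F [-0.1  0.5 -0. ] w 0.0
[310.25979092 279.13544648]
```

View pics/w5.png

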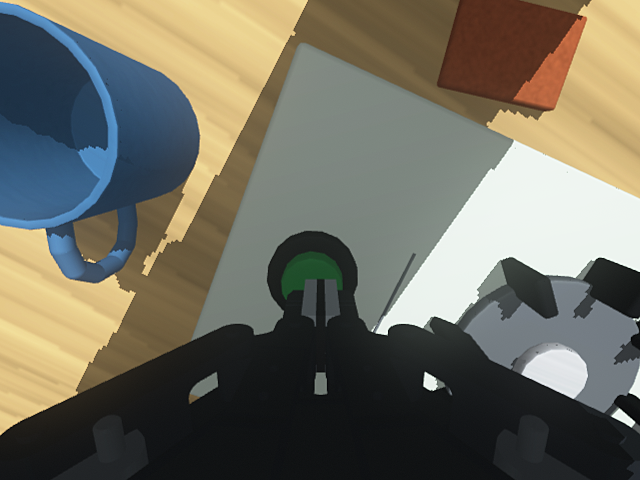

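The wrist view shows the tips over the green button, with the button centre at about (312,278). The TCP is 5 mm off in y, so I'll correct that and press.

Request:
{"fn": "play_rows", "kwargs": {
  "deltas": [
    [0, -5, 0, 0, 0, 0, 0],
    [0, 0, -6, 0, 0, 0, 0],
    [0, 0, -3, 0, 0, 0, 0],
    [0, 0, -2, 0, 0, 0, 0],
    [0, 0, -2, 0, 0, 0, 0],
    [0, 0, 0, 0, 0, 0, 0]
  ]
}}

```text
clock: 8.32
position: [0.5794, -0.0075, 0.066]
tool_rot: [-1.354, 1.57, -0.818]
force: [-3.4, -4.7, 15.2]
grip_width: 0.0001
```

Request:
{"fn": "play_rows", "kwargs": {
  "deltas": [
    [0, 0, -2, 0, 0, 0, 0],
    [0, 0, -1, 0, 0, 0, 0],
    [0, 0, 0, 0, 0, 0, 0]
  ]
}}

```text
clock: 8.7
position: [0.5796, -0.0075, 0.0651]
tool_rot: [-1.149, 1.569, -0.613]
force: [-17.3, -4.2, 60.7]
grip_width: 0.0001
```

That's stiff: 60 N at z = 65 mm. I'll back off in steps and read the force to tell button travel from the housing.

Request:
{"fn": "play_rows", "kwargs": {
  "deltas": [
    [0, 0, 0, 0, 0, 0, 0],
    [0, 0, 2.5, 0, 0, 0, 0],
    [0, 0, 0, 0, 0, 0, 0]
  ]
}}

```text
clock: 9.07
position: [0.5794, -0.0075, 0.0658]
tool_rot: [-1.121, 1.57, -0.585]
force: [-4.9, -4.0, 24.2]
grip_width: 0.0001
```

Request:
{"fn": "play_rows", "kwargs": {
  "deltas": [
    [0, 0, 1, 0, 0, 0, 0],
    [0, 0, 0, 0, 0, 0, 0]
  ]
}}

```text
clock: 9.32
position: [0.5794, -0.0075, 0.0661]
tool_rot: [-1.253, 1.57, -0.716]
force: [-0.0, -3.5, 7.3]
grip_width: 0.0
```

Request:
{"fn": "play_rows", "kwargs": {
  "deltas": [
    [0, 0, 1.5, 0, 0, 0, 0],
    [0, 0, 0, 0, 0, 0, 0]
  ]
}}

```text
clock: 9.57
position: [0.5793, -0.0073, 0.0674]
tool_rot: [-1.144, 1.57, -0.607]
force: [0.6, -3.1, 4.2]
grip_width: 0.0001
```

Request:
{"fn": "play_rows", "kwargs": {
  "deltas": [
    [0, 0, 2, 0, 0, 0, 0],
    [0, 0, 0, 0, 0, 0, 0]
  ]
}}

```text
clock: 9.82
position: [0.5792, -0.007, 0.0694]
tool_rot: [0.341, 1.571, 0.878]
force: [2.3, -2.8, 3.5]
grip_width: 0.0001
```

Request:
{"fn": "play_rows", "kwargs": {
  "deltas": [
    [0, 0, 3, 0, 0, 0, 0],
    [0, 0, 0, 0, 0, 0, 0]
  ]
}}

```text
clock: 10.07
position: [0.579, -0.0068, 0.0723]
tool_rot: [1.626, 1.57, 2.163]
force: [-0.3, -0.7, -0.3]
grip_width: -0.0002
```

On release the force fell from about 7 N at 66.1 mm to 0 by 72 mm. That is a 6 mm spring with a hard stop at the bottom, so the button was fully pressed. Now I'll retreat and check.

Request:
{"fn": "play_rows", "kwargs": {
  "deltas": [
    [0, 0, 10, 0, 0, 0, 0],
    [0, 0, 35, 0, 0, 0, 0],
    [0, 0, 50, 0, 0, 0, 0],
    [-30, -20, 50, 0, 0, 0, 0],
    [-40, -20, 10, 0, 0, 0, 0],
    [-40, -20, 0, 0, 0, 0, 0],
    [0, 0, 0, 0, 0, 0, 0],
    [0, 0, 0, 0, 0, 0, 0]
  ]
}}

```text
clock: 11.08
position: [0.4696, -0.067, 0.2279]
tool_rot: [-0.498, 1.57, 0.038]
force: [-0.1, -0.3, 0.1]
grip_width: 0.0001
```

Run:
```python
from h import *
st(); im,c=snap("scene","pics/s6.png"); cv2.imwrite("pics/s6c.png",cv2.resize(im[180:310,265:425],None,fx=4,fy=4,interpolation=cv2.INTER_CUBIC))
hsv=cv2.cvtColor(im,cv2.COLOR_BGR2HSV)
for a,b,z in(((0,170,90),(4,255,255),.084),((50,120,50),(75,255,255),.072)):
  m=cv2.inRange(hsv,a,b)[190:300,275:415]; k,l,s,ce=cv2.connectedComponentsWithStats(m)
  for i in range(1,k):
    if s[i,4]>5: p=ray("scene",*(ce[i]+[275,190]),z,c); print(s[i,4],ce[i]+[275,190],p.round(4),np.degrees(np.arctan2(*(p[:2]-W)[::-1])).round(1)-YAW)
a=cv2.imread("pics/scene0.png"); d=cv2.absdiff(a,im).max(2)
```

```text
t 11.07 p [469.6 -67.  227.9] xax [ 0.001  0.    -1.   ] jawdeg 120.8 q7 2.01 F [-0.1 -0.3  0.1] w 0.0001
12 [374.16666667 235.16666667] [0.6192 0.1315 0.084 ] -3.5999999999999996
42 [399.45238095 216.4047619 ] [0.5906 0.234  0.072 ] 66.6
71 [319.56338028 249.47887324] [ 0.5837 -0.0103  0.072 ] -88.6
```

View pics/s6.png

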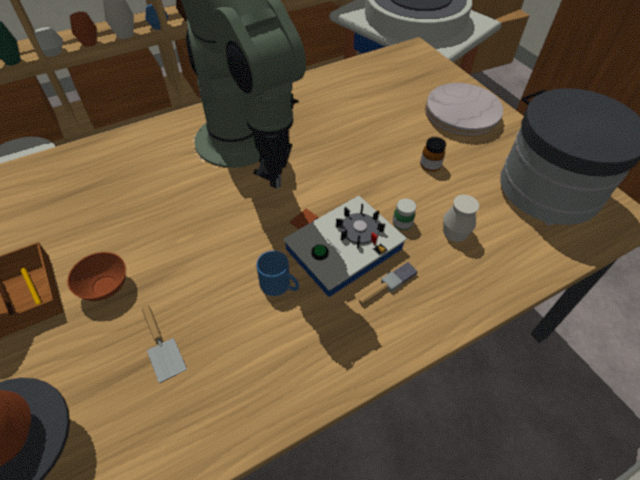

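The red rib (374,235) is still at the pointer (381,248). The green button is at (319.6,249.5), against (319.5,249.4) at the start, so it is back up. Nothing loose has moved and the arm is clear.

```bash
python3 -c "
from workcell import workorder
print(workorder.job_done())"
```

```text
the job is handed in; nothing more can be done
None
```

The wheel is set with the red rib at the brass pointer. After that the start button was pressed fully down and let back up, and the job is handed in. No verdict was reported.

- **Wheel:** I swept the shut fingertips against the ribs counterclockwise for two clicks. The force readings after each click were near zero. The final check put the red rib about 4° (0.06 rad) short of the pointer. That is inside the 0.15 rad tolerance and within my measuring error.
- **Button:** It felt like about 6 mm of spring travel with a hard stop, so it was fully down. In the last picture it is back at its starting position.
- **Surroundings:** The mug, jars, brush and other loose things look unmoved, judged by eye against the first picture. The arm is clear of everything.
- **Disagreements:** I pressed harder than needed on the button: the wrist force reached at least 61 N against the stop, below the 120 N limit. The button's top was about 72 mm above the bench, not the 66 mm I had estimated from the pictures.

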